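Put the measuring tools back in their foam drawer

ROBOT

A 6-joint arm with a two-finger parallel gripper is mounted at the origin on a cart in front of the work surface, level with it; the furniture and walls round the work are solid. World frame = base frame: x ahead of the robot, y to its left, z up, the work surface at z = 0. Lengths are in mm, angles in rad, forces in N, time in s.
With the tool pointing down it reaches from about 400 to 925 mm from the base axis. Payload 12.5 kg.
Tool frame: the origin (TCP) lies on the mounting face of the last link; the fingertips stand 190 mm ahead of it and the grasp point (between the pads) lies 171 mm ahead of it; z points along the fingers, y is the line along which they close (so a half turn about z gives the same grasp; the last joint's range is limited). The gripper opens to 95 mm and grips with 3 to 60 N. Pads are 20 mm wide; open, the fingers measure 119 mm over their backs; the gripper's body (75 mm by 180 mm) begins 59 mm behind the grasp point.
Start: joints at [1.217, 0.491, 1.559, -0, 1.092, -0.106], TCP at [153.271, 605.915, 404.761] pointing down, gripper open.
Joint ranges: [-3.1, 3.1], [-0.84, 2.19], [0.05, 2.79], [-1.13, 4.28], [0.06, 2.93], [-2.69, 2.69]. Speed limits (rad/s): [2.22, 2.22, 2.79, 3.14, 3.14, 3.14].

INTERFACE

Orientations are given as [roll, pitch, yaw] about the fixed x, y, z axes, in that order (R = Rz(yaw) Ry(pitch) Rx(roll)).
In Python, from cell import env gives the robot as it stands.
- The arm moves only by the tool carry_out, never from a script. Its argument "series" is a list of rows, each a list of 5 numbers: the shift along the tool's x, y, z in m, then the turn about the tool's z in degrees, then the opening, from 0 (shut) to 1 (fully open). A call has 1 to 20 rows; each row is the pose to reach, as a shift and turn from the pose commanded when the call began, along the tool's axes at that moment; what a row does not reach only later rows make up. A row lasts 1/8 s, in which the tool goes at most 62.5 mm and 10.7 degrees, less where a joint would pass 70% of its speed; a pose out of reach is approached as far as the arm can. A call with a gripper value outside its range is refused whole. The fingers move at their own pace and stop on an object; the grip force is fixed at half the most. Time passes only in rows, so rows that repeat a pose let the fingers close. It gives the time, the measured TCP pose, the force, the opening and the grip force at its end, in the units of the state.
- env.state(): the state, without advancing time (a new reading comes with each control period).
- env.read_camera(name): name is "scene" or "top" or "wrist"; returns (picture, depth): 384x512x3 uint8, red, green, blue; 384x512 float32, mm along the optical axis (not along the pixel's ray), 0 where there is no reading.
- env.get_calibration(name): a dict with "intrinsics" (3x3 intrinsics, pixels), "D" ([k1, k2, p1, p2, k3] as OpenCV has them; the pictures are not rectified), "cam_to_world" (4x4, takes a point from camera to world coordinates); the wrist camera has in their place "T_tool_cam" (4x4, takes a point from camera to tool coordinates, whose origin is the TCP and whose axes are the flange's). Camera axes: x right, y up, looking along -z (the intrinsics and any distortion apply to the point x, -y, -z); pixel columns grow to the right and rows downward; lengths in mm; the calibration is good to about 2 mm. A picture is of the moment at which its call begins: read the wrist's pose just before it. get_calibration takes no time and is no camera call.
- env.job_done(): hands the job in; it is judged then, once.
The state is a dict: "t": time; "joints": joint angles; "qvel": joint speeds; "tau": joint torques, N m; "eef_pos": TCP position; "tcp_rot": TCP orientation; "ft_force": force on the tool from outside, world axes, zero at the start; "moment": the same for the moment, N m; "opening": opening from 0.0 (shut) to 1.0 (fully open); "grip_force": force on a finger pad.
Only numpy, scipy, OpenCV 4.12 (cv2) and the standard library are available. Lean on these libraries where they do the work, as an engineer would, in place of code of your own. Each camera call takes 0.05 s, during which the arm holds its last target. There are 200 camera calls.

TASK

Put the caliper and the steel square away: press each one, face up, right down into the cutout of its own shape in the drawer's foam, so that it lies flat on the bottom of the cutout, and only then push the drawer fully shut. Leave the beaker, the amber bottle and the timer where they stand.

Things in the scene. Friction and masses are not known exactly. Their poses are not given: they have to be found in the camera images.
- caliper: Digital caliper lying face up, 0.16 kg. Origin: underside, centre of its black housing (34 mm in x, 54 in y, 18 high), the place to grasp. z up; y along the steel beam towards the jaws. Beam 16 wide, y -88 to +70 mm, 10 thick. Two jaws side by side, y +36 to +70, reach to x = -48, 10 thick. Seated, its x, y, z axes match those of caliper_pocket.
- square: Steel engineer's square (L), lying flat, 0.18 kg. Origin: underside of the thick dark stock, the place to grasp. z up; y along the stock; x along the blade. Stock 20 mm wide (x -10 to +10), y -52 to +28, 18 high. Bright blade leaves the stock's -y end: x +10 to +100, y -52 to -28, 8 thick. Seated, its x, y, z axes match those of square_pocket.
- caliper_pocket (a point): Bottom of the caliper's foam cutout (22 mm above worktop, foam top 36), where the caliper's origin belongs. x: the way the drawer closes; z up. 2.5 mm to spare all round. Finger hollows, equally deep, at both x sides of the housing: 36 mm along y, 27 wide. Four springy foam bumps at beam tail and jaws stop it dropping in: push down with about 3 to 10 N to the bottom.
- square_pocket (a point): Bottom of the square's L-shaped foam cutout (22 mm above worktop, foam top 36), where the square's origin belongs. x: the way the drawer closes; z up. 2.5 mm to spare all round. Finger hollows, equally deep, at both x sides of the stock: 36 mm along y, 27 wide. Four springy foam bumps at stock ends and blade stop it dropping in: push down with about 3 to 10 N to the bottom.
- drawer (a joint): Opening of the drawer in m: 0 shut, 0.2 fully open; starts 0.188 to 0.2. Slides with about 3 N of friction plus 6 N per m/s, stays where it is left.
- drawer_pull (a point): Middle of the outer face of the aluminium lip on the drawer's white front: lip 110 mm wide, 9 high, 52 mm above the worktop, 13 mm out from the front (290 wide, 64 high). Push it along its +x to shut the drawer. The grey box that takes the drawer is fixed, 290 wide, 65 high, its roof's underside 56 mm above the worktop.
- beaker_100: Bystander: clear beaker, 59 mm diameter, 70 mm high, standing to the right. Origin: centre of underside.
- amber_bottle: Bystander: amber bottle with orange cap, 60 mm diameter, 122 mm high, standing left and behind. Origin: centre of underside.
- lab_timer: Bystander: white timer, 58 x 70 x 18 mm, lying to the right, near the bench's front edge. Origin: centre of underside.
There are look-alikes about, which are no part of the job. What is shaped like the square but brown or turquoise is not meant.

How it is judged (in metres and radians):
On the way:
1. both tools pressed home in their cutouts while the drawer is still open (z of caliper in the frame of caliper_pocket below 0.003 m and horizontal distance between caliper and caliper_pocket below 0.005 m and angle between the y axis of caliper and the y axis of caliper_pocket, either way round below 0.08 rad and angle between each of caliper, square's own z axis and vertical below 0.05 rad and z of square in the frame of square_pocket below 0.003 m and horizontal distance between square and square_pocket below 0.005 m and angle between the y axis of square and the y axis of square_pocket, either way round below 0.08 rad and value of joint drawer above 0.1 m), for 0.2 s.
At the end, for the whole second after the job is handed in: Both tools lie face up on the bottoms of their own cutouts (origin within 3 mm of the bottom in height, 5 mm sideways, 0.08 rad in yaw, tilted under 0.05 rad), at rest; the drawer is shut to within 6 mm and still (z of caliper in the frame of caliper_pocket below 0.003 m and horizontal distance between caliper and caliper_pocket below 0.005 m and angle between the y axis of caliper and the y axis of caliper_pocket, either way round below 0.08 rad and angle between each of caliper, square's own z axis and vertical below 0.05 rad and z of square in the frame of square_pocket below 0.003 m and horizontal distance between square and square_pocket below 0.005 m and angle between the y axis of square and the y axis of square_pocket, either way round below 0.08 rad and value of joint drawer below 0.006 m and velocity of joint drawer between -0.01 and 0.01 m/s and linear speed of each of caliper, square below 0.02 m/s); the robot touches nothing.
It fails at once if the beaker, amber bottle or timer moved by more than 30 mm (distance of any of beaker_100, amber_bottle, lab_timer from where it was at the start of the episode above 0.03 m).
It also fails if it takes over 70 s, if anything falls off the work surface, if the arm or the gripper's body presses on something with over 40 N, if the wrist force passes 120 N, or if a joint passes its speed limit or range.

## Working session

There is one attempt and no reset: what is moved stays moved. The work goes in short steps, Python scripts to look and compute and a tool call to move; the robot and the scene stay as the last step left them, time stands still between calls to the robot, and variables do not carry over. Pictures are saved under pics/ and viewed, at most 10 in all, crops included, and the job is handed in when it is done.

Besides the shell and the picture viewer there is one more tool, called after "Request:" as name(argument=value, ...), one argument or row to a line, values as JSON. carry_out: Moves the arm, as the interface text tells. Its arguments: {"type":"object","properties":{"series":{"type":"array","items":{"type":"array","items":{"type":"number"}}}},"required":["series"]}

```bash
mkdir -p pics; cat > h.py <<'E'
import numpy as np, cv2
from scipy.spatial.transform import Rotation as R
from cell import env
def grab(n):
    s=env.state(); im,d=env.read_camera(n); c=env.get_calibration(n)
    if 'cam_to_world' in c: T=np.array(c['cam_to_world'])
    else:
        W=np.eye(4); W[:3,:3]=R.from_euler('xyz',s['tcp_rot']).as_matrix(); W[:3,3]=s['eef_pos']
        T=W@np.array(c['T_tool_cam'])
    return im,d,np.array(c['intrinsics']),np.array(c['D']),T
def plane(uv,K,D,T,z):
    p=cv2.undistortPoints(np.float64(uv).reshape(-1,1,2),K,D).reshape(-1,2)
    r=np.c_[p[:,0],-p[:,1],-np.ones(len(p))]@T[:3,:3].T
    return T[:3,3]+r*((z-T[2,3])/r[:,2])[:,None]
def proj(P,K,D,T):
    q=(np.float64(P).reshape(-1,3)-T[:3,3])@T[:3,:3]; q=q*[1,-1,-1]
    return cv2.projectPoints(q,np.zeros(3),np.zeros(3),K,D)[0].reshape(-1,2)
def save(n,im,s=1): cv2.imwrite('pics/'+n,cv2.resize(im[:,:,::-1],None,fx=s,fy=s,interpolation=cv2.INTER_CUBIC))
E
python3 - <<'E'
from h import *
print(env.state())
for n in('scene','top','wrist'):
    im,d,K,D,T=grab(n); save(n+'0.png',im,1.5); np.savez(n+'0.npz',im=im,d=d,K=K,D=D,T=T); print(n,K.tolist(),D,T.round(3).tolist())
E
```

```text
{'t': 0.0, 'joints': array([ 1.21737102e+00,  4.91553470e-01,  1.55945937e+00, -4.35079577e-05,
        1.09169849e+00, -1.05624975e-01]), 'qvel': array([ 0.00030976, -0.00015922,  0.00171605,  0.00033831,  0.00101508,
        0.00031364]), 'tau': array([ 1.49270520e-03, -6.12661386e+01, -2.58179641e+01,  6.94050849e-02,
        4.82222938e-02, -8.44771830e-05]), 'eef_pos': array([153.27816713, 605.87448394, 404.16199724]), 'tcp_rot': array([-3.14047614e+00, -7.95685299e-05,  2.89381235e+00]), 'ft_force': array([-0.19175636, -0.35974283, -0.05410043]), 'moment': array([-0.01850837,  0.04848625,  0.0703221 ]), 'grip_force': 0.0, 'opening': 1.0021137252502903}
scene [[414.9692089172229, 0.0, 256.35845908485885], [0.0, 414.9692089172229, 189.60113890274346], [0.0, 0.0, 1.0]] [-0.14361035  0.          0.          0.          0.        ] [[0.785, 0.365, -0.501, -125.817], [-0.62, 0.455, -0.64, -891.28], [-0.005, 0.813, 0.583, 881.151], [0.0, 0.0, 0.0, 1.0]]
top [[348.9126210486352, 0.0, 256.2240566229141], [0.0, 348.9126210486352, 186.0716915637905], [0.0, 0.0, 1.0]] [-0.03622427  0.          0.          0.          0.        ] [[0.026, 0.99, -0.141, 386.118], [-0.999, 0.024, -0.022, -4.365], [-0.018, 0.141, 0.99, 1335.745], [0.0, 0.0, 0.0, 1.0]]
wrist [[285.7210869427932, 0.0, 257.36853959551786], [0.0, 285.7210869427932, 194.83285272333075], [0.0, 0.0, 1.0]] [-0.00459085  0.          0.          0.          0.        ] [[0.244, -0.934, -0.262, 80.635], [0.97, 0.235, 0.067, 625.346], [-0.001, -0.271, 0.963, 383.9], [0.0, 0.0, 0.0, 1.0]]
```

View pics/top0.png

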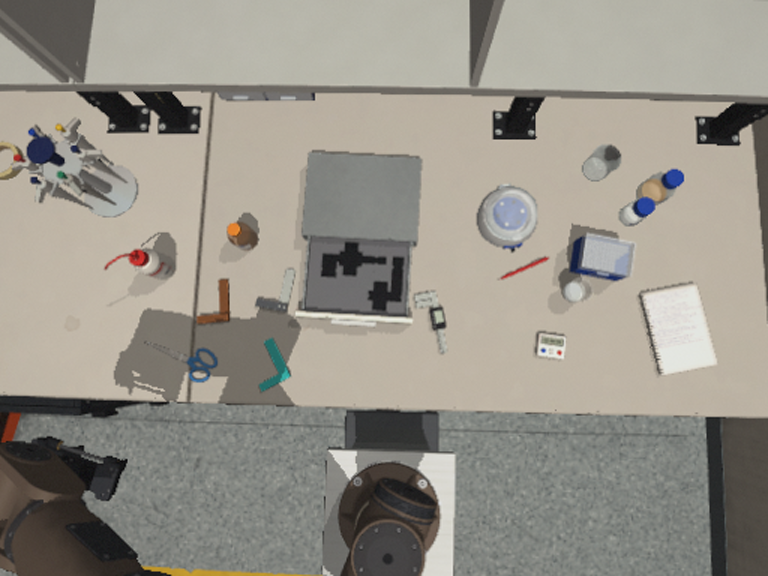

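View pics/scene0.png

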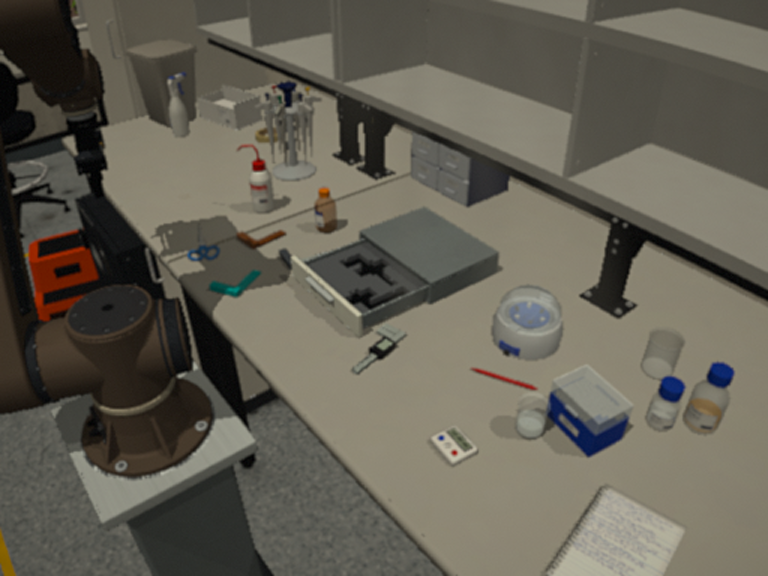

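```bash
python3 - <<'E'
from h import *
z=np.load('top0.npz');K,D,T=z['K'],z['D'],z['T']
def p(l,h,*uv): print(l,plane(np.array(uv)/1.5,K,D,T,h).round(0).tolist())
p('cal housing/jaw/tail',15,(437,318),(427,300),(444,350))
p('sq stock ends, blade tip',15,(258,303),(293,303),(291,270))
p('calpocket housing, jawend, tail',36,(350,258),(328,262),(384,261))
p('sq pocket stockL, R, blade tip',36,(370,295),(402,295),(398,260))
p('lip',52,(330,322),(376,324)); p('front ends',60,(297,316),(411,321))
c=env.get_calibration('wrist'); print(np.array(c['T_tool_cam']).round(3).tolist())
E
```

```text
cal housing/jaw/tail [[478.0, -111.0, 15.0], [523.0, -85.0, 15.0], [399.0, -129.0, 15.0]]
sq stock ends, blade tip [[505.0, 345.0, 15.0], [507.0, 255.0, 15.0], [592.0, 265.0, 15.0]]
calpocket housing, jawend, tail [[623.0, 112.0, 36.0], [612.0, 167.0, 36.0], [617.0, 26.0, 36.0]]
sq pocket stockL, R, blade tip [[530.0, 59.0, 36.0], [532.0, -21.0, 36.0], [621.0, -9.0, 36.0]]
lip [[459.0, 154.0, 52.0], [457.0, 41.0, 52.0]]
front ends [[472.0, 235.0, 60.0], [466.0, -44.0, 60.0]]
[[0.001, 0.963, 0.271, 75.166], [1.0, -0.001, -0.001, 1.068], [-0.0, 0.271, -0.963, 20.33], [0.0, 0.0, 0.0, 1.0]]
```

View pics/wrist0.png

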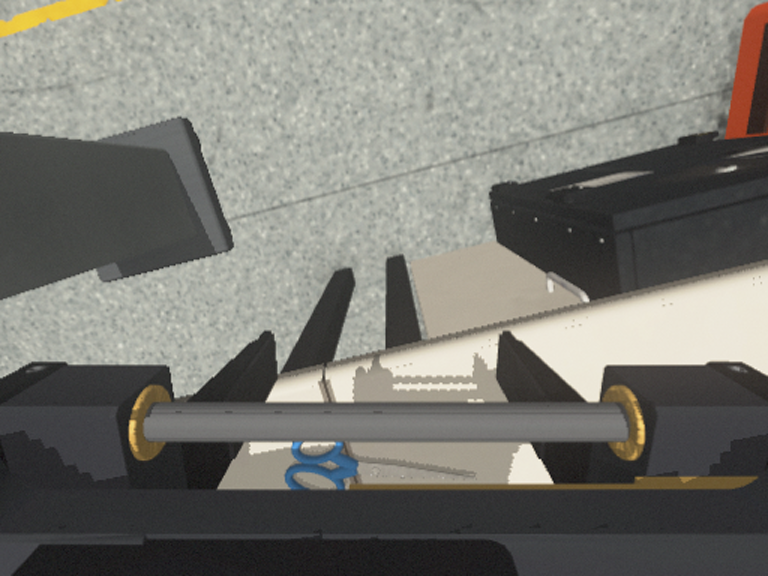

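Request:
carry_out(
  series=[
    [-0.433,-0.258,0,75.8,1],
    [-0.433,-0.258,0,75.8,1],
    [-0.433,-0.258,0,75.8,1],
    [-0.433,-0.258,0,75.8,1],
    [-0.433,-0.258,0,75.8,1],
    [-0.433,-0.258,0,75.8,1],
    [-0.433,-0.258,0,75.8,1],
    [-0.433,-0.258,0,75.8,1],
    [-0.433,-0.258,0,75.8,1],
    [-0.433,-0.258,0,75.8,1],
    [-0.433,-0.258,0,75.8,1],
  ],
)

```text
t: 1.52
eef_pos: [508.9, 250.5, 404.7]
tcp_rot: [-3.141, -0.0, 1.572]
ft_force: [0.2, 0.2, -0.6]
opening: 0.999
grip_force: 0.0
```

```bash
python3 - <<'E'
from h import *
n='wrist'; im,d,K,D,T=grab(n); save(n+'1.png',im,1.5); np.savez(n+'1.npz',im=im,d=d,K=K,D=D,T=T)
E
```

```text
(no output)
```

View pics/wrist1.png

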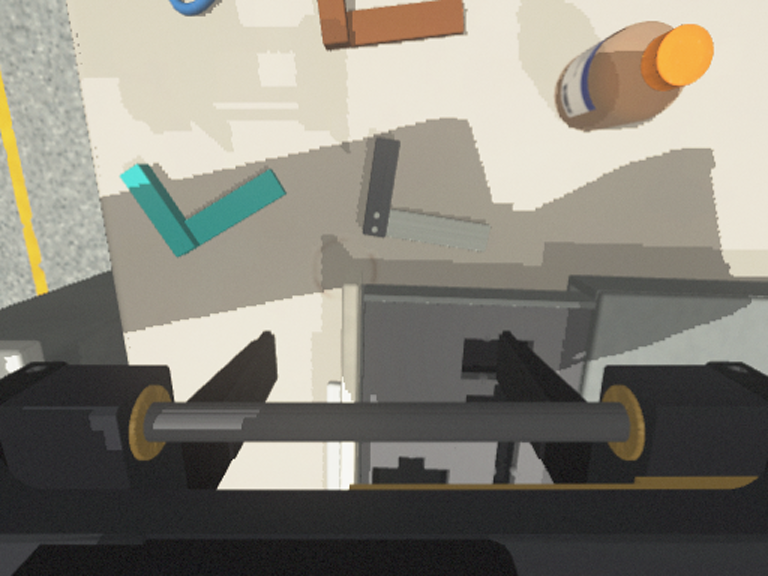

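Request:
carry_out(
  series=[
    [-0.29,0.05,0,0,1],
    [-0.29,0.05,0,0,1],
    [-0.29,0.05,0,0,1],
    [-0.29,0.05,0,0,1],
    [-0.29,0.05,0,0,1],
    [-0.29,0.05,0,0,1],
    [-0.29,0.05,0,0,1],
  ],
)

```text
t: 2.45
eef_pos: [559.6, -39.3, 404.7]
tcp_rot: [-3.141, -0.0, 1.572]
ft_force: [-0.3, -0.1, -0.6]
opening: 0.999
grip_force: 0.0
```

```bash
cat >> h.py <<'E'
def rect(mask,roi,K,D,T,z,top=1):
    m=np.zeros_like(mask,np.uint8); x0,y0,x1,y1=roi; m[y0:y1,x0:x1]=mask[y0:y1,x0:x1]
    cs,_=cv2.findContours(m,cv2.RETR_EXTERNAL,cv2.CHAIN_APPROX_NONE)
    c=max(cs,key=cv2.contourArea); P=plane(c.reshape(-1,2),K,D,T,z)[:,:2].astype(np.float32)
    return c,P,cv2.boxPoints(cv2.minAreaRect(P)),cv2.minAreaRect(P)
E
python3 - <<'E'
from h import *
n='wrist'; im,d,K,D,T=grab(n); save(n+'2.png',im,1.5); np.savez(n+'2.npz',im=im,d=d,K=K,D=D,T=T); print(env.state()['eef_pos'])
z=np.load('wrist1.npz');im,K,D,T=z['im'],z['K'],z['D'],z['T']
g=im.max(2); print(g[85:165:8,225:340:5]); 
_,P,b,r=rect(g<100,(230,85,275,165),K,D,T,18); print(r,b.round(1).tolist())
E
```

```text
[559.5535002  -39.01079921 404.80216142]
[[224 223 236 236 236 229 236 236 163 165 163 166 166 164 165 166 165 165
  235 236 236 236 236]
 [222 222 206 205 141 117  90  96 131 164 163 164 163 163 164 163 165 163
  174 236 236 235 236]
 [164 152 162 165 136  91  91  94 103 164 162 163 163 162 164 164 161 162
  165 236 236 236 236]
 [163 162 159 162 135  88  92  90 163 161 161 161 161 162 164 161 161 163
  165 175 236 236 237]
 [162 161 161 160 136  89  84  87 162 160 160 161 162 161 163 163 160 164
  164 164 236 237 236]
 [160 162 160 157 129  84  84  85 160 159 158 162 162 162 164 163 160 162
  162 164 163 236 235]
 [162 158 160 134  82  83  87 107 160 161 161 162 159 161 162 162 160 163
  162 163 164 236 235]
 [160 162 159 134  85 111  90 153 151 141 121 132 143 144 161 160 161 160
  162 161 162 162 165]
 [159 160 161 132  85  85  87 154 154 156 157 155 153 152 152 153 153 154
  146 147 135 159 162]
 [161 162 162 159 145 116  84 164 152 151 152 154 155 156 153 153 155 152
  153 155 154 162 160]]
((505.07733154296875, 314.5516357421875), (78.2843017578125, 19.29884910583496), 81.16436004638672) [[489.5, 277.3999938964844], [508.6000061035156, 274.3999938964844], [520.5999755859375, 351.70001220703125], [501.6000061035156, 354.70001220703125]]
```

View pics/wrist2.png

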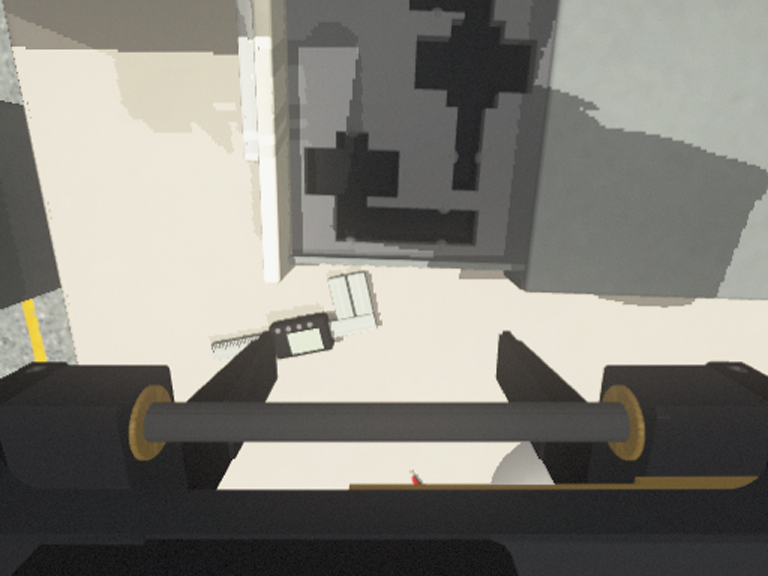

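```bash
python3 - <<'E'
from h import *
z=np.load('wrist2.npz');im,K,D,T=z['im'],z['K'],z['D'],z['T']
g=im.max(2); print(g[80:170:8,195:330:6])
for nm,roi in(('sq',(198,80,325,168)),('cal',(265,0,360,132))):
    c,P,b,r=rect(g<55,roi,K,D,T,36)
    a=cv2.approxPolyDP(c,2,True).reshape(-1,2); print(nm,r,np.c_[a,plane(a,K,D,T,36)[:,:2].round(1)].tolist())
E
```

```text
[[109 160 144 142 142 137  89  87 102 101 103 104 100 104 103 102 101 102
   95  40  37  58  97]
 [ 97 144 145 143 141  63  96  74  75 103 102 102 102 102  99 100 100 100
   96  42  39  64 101]
 [110 160 156 141 140  53  53  44  42 104 103 102 102 102 102  98 100 101
   73  38  41  77  99]
 [109 157  61  65  61  60  60  43  48  45  43  42 102  99 101 102  99  99
   93  41  39  97  99]
 [110 159  56  65  64  63  59  46  44  46  44  40 102  99 100 101  98 102
   43  42  39 101 100]
 [109 159  63  69  61  59  57  45  45  44  45  38 100  98 101 100  99 103
   44  38  37  97  99]
 [109 160  63  64  63  64  50  44  45  46  43  43 100 100 100 100  99  99
  102  99  99  99 101]
 [110 159 161 159 156  55  48  49  49 100  99 100 100 102 100  98 100  97
  100 100  99  98  99]
 [110 116 157 156 158  56  56  51  50  47  45  48  45  45  42  45  46  41
   49  47  42 101  98]
 [110 115 157 159 156  58  61  53  53  53  50  50  49  47  52  49  49  48
   45  48  49 104 104]
 [112 119 160 159 158  91 123  83  67  66  68  63  59  53  49  50  62  52
   50  49  64 103 101]
 [106 101 127 134 140 139 137 144
[... 1208 characters left out ...]
, 598.7, 151.9], [310.0, 8.0, 617.1, 148.2], [308.0, 16.0, 615.3, 140.6], [301.0, 17.0, 607.8, 139.6], [298.0, 28.0, 605.0, 129.0], [278.0, 27.0, 583.1, 129.9], [277.0, 58.0, 582.7, 98.9], [297.0, 59.0, 605.1, 97.9], [298.0, 70.0, 606.6, 86.5], [306.0, 71.0, 615.7, 85.5], [306.0, 105.0, 617.5, 48.8], [303.0, 109.0, 614.2, 44.3], [302.0, 125.0, 613.8, 26.1], [316.0, 126.0, 630.5, 25.0], [320.0, 75.0, 631.8, 81.3], [323.0, 71.0, 634.9, 85.5], [329.0, 71.0, 641.7, 85.6], [329.0, 64.0, 641.2, 92.9], [333.0, 60.0, 645.4, 97.0], [350.0, 61.0, 664.6, 96.0], [354.0, 31.0, 666.3, 126.2], [332.0, 28.0, 642.0, 129.1], [333.0, 18.0, 642.4, 138.7], [325.0, 17.0, 633.7, 139.7], [327.0, 0.0, 634.8, 155.8]]
```

```bash
cat > pk.py <<'E'
from h import *
def contour(im,K,D,T,roi,th,z=36):
    s=4; g=cv2.resize(im.max(2),None,fx=s,fy=s,interpolation=cv2.INTER_CUBIC)
    x0,y0,x1,y1=[s*v for v in roi]; m=np.zeros_like(g); m[y0:y1,x0:x1]=(g[y0:y1,x0:x1]<th)
    c=max(cv2.findContours(m,cv2.RETR_EXTERNAL,cv2.CHAIN_APPROX_NONE)[0],key=cv2.contourArea).reshape(-1,2)
    return plane((c+.5)/s-.5,K,D,T,z)[:,:2]
def edge(P,nm,o,yaw,lim):  # lim in local frame: xlo,xhi,ylo,yhi ; robust median line
    c,s=np.cos(yaw),np.sin(yaw); L=(P-o)@np.array([[c,-s],[s,c]])
    k=(L[:,0]>lim[0])&(L[:,0]<lim[1])&(L[:,1]>lim[2])&(L[:,1]<lim[3]); Q=L[k]
    if len(Q)<8: print(nm,'few'); return
    vx,vy,_,_=cv2.fitLine(Q.astype(np.float32),cv2.DIST_HUBER,0,.5,.01).ravel()
    m=np.median(Q,0); print(nm,'n',len(Q),'med',m.round(1),'dir deg',round(float(np.degrees(np.arctan2(vy,vx))),1))
E
python3 - <<'E'
from pk import *
z=np.load('wrist2.npz');im,K,D,T=z['im'],z['K'],z['D'],z['T']
P=contour(im,K,D,T,(198,80,325,166),80)
o=np.array([532.5,36.7]); y=-0.02
for nm,l in dict(blade_hi=(20,95,-35,-20),blade_lo=(20,95,-65,-45),blade_end=(95,110,-50,-30),stock_l1=(-20,-5,22,28),stock_l2=(-20,-5,-48,-22),stock_r=(5,20,20,28),st_lo=(-8,8,-65,-48),st_hi=(-8,8,24,40),hl=(-50,-30,-13,13),hr=(30,50,-13,13),h1=(-33,-18,10,25),h2=(18,33,10,25),h3=(-33,-18,-25,-10),h4=(18,33,-25,-10)).items(): edge(P,nm,o,y,l)
E
```

```text
blade_hi n 250 med [ 57.6 -25.3] dir deg -0.9
blade_lo n 249 med [ 58.1 -53.4] dir deg -0.8
blade_end n 66 med [102.3 -39.8] dir deg 89.0
stock_l1 n 22 med [-10.8  24.9] dir deg 89.5
stock_l2 n 87 med [-11.3 -34.9] dir deg 89.5
stock_r n 30 med [13.7 24.1] dir deg 87.7
st_lo n 59 med [ -0.2 -51. ] dir deg -0.9
st_hi n 65 med [-1.3 30.9] dir deg 4.8
hl n 100 med [-35.2  -0.9] dir deg 88.3
hr n 92 med [37.7  0.1] dir deg 89.4
h1 n 52 med [-25.5  18.3] dir deg -0.1
h2 n 52 med [25.5 18.3] dir deg -1.0
h3 n 51 med [-25.5 -15.8] dir deg -1.8
h4 n 89 med [ 25.1 -17.2] dir deg 37.0
```

Request:
carry_out(
  series=[
    [0.3655,-0.0527,0,8.9,0.6],
    [0.3655,-0.0527,0,8.9,0.6],
    [0.3655,-0.0527,0,8.9,0.6],
    [0.3655,-0.0527,0,8.9,0.6],
    [0.3655,-0.0527,0,8.9,0.6],
    [0.3655,-0.0527,0,8.9,0.6],
    [0.3655,-0.0527,0,8.9,0.6],
    [0.3655,-0.0527,0.06,8.9,0.6],
    [0.3655,-0.0527,0.12,8.9,0.6],
    [0.3655,-0.0527,0.16,8.9,0.6],
    [0.3655,-0.0527,0.19,8.9,0.6],
    [0.3655,-0.0527,0.205,8.9,0.6],
    [0.3655,-0.0527,0.2115,8.9,0.6],
    [0.3655,-0.0527,0.2115,8.9,0.6],
  ],
)

```text
t: 4.25
eef_pos: [507.1, 325.2, 193.8]
tcp_rot: [3.141, -0.0, 1.416]
ft_force: [-0.1, 0.1, -0.3]
opening: 0.596
grip_force: 0.0
```

```bash
python3 - <<'E'
from h import *
n='wrist'; im,d,K,D,T=grab(n); save(n+'3.png',im,1); np.savez(n+'3.npz',im=im,d=d,K=K,D=D,T=T); print(env.state())
E
```

```text
{'t': 4.3, 'joints': array([4.60581483e-01, 7.31006816e-01, 1.78131981e+00, 7.02081512e-05,
       6.27880613e-01, 6.15666027e-01]), 'qvel': array([-0.00191271, -0.0054049 , -0.00157039, -0.00214207, -0.00131256,
        0.00179154]), 'tau': array([ 1.56554359e-02, -6.46844888e+01, -1.52674735e+01,  5.06083702e-02,
       -4.68723534e-02, -1.33567362e-03]), 'eef_pos': array([507.21928698, 325.23838464, 194.16469932]), 'tcp_rot': array([ 3.14048548e+00, -8.33812852e-04,  1.41565546e+00]), 'ft_force': array([-0.96570073,  0.44066244, -0.26533092]), 'moment': array([-0.13053996,  0.05801353, -0.0715686 ]), 'grip_force': 0.0, 'opening': 0.6001688093227551}
```

View pics/wrist3.png

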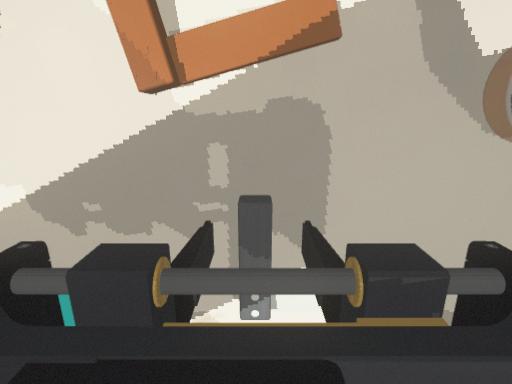

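Request:
carry_out(
  series=[
    [0,0,0,0,0],
    [0,0,0,0,0],
    [0,0,0,0,0],
    [0,0,0,0,0],
  ],
)

```text
t: 4.8
eef_pos: [507.1, 325.1, 193.4]
tcp_rot: [3.141, -0.0, 1.415]
ft_force: [-0.4, -0.2, 0.8]
opening: 0.236
grip_force: 0.4
```

```bash
cat > held.py <<'E'
from h import *
s=env.state(); im,d,K,D,T=grab('wrist')
g=im.max(2).astype(int); print(g[186:216,246:266:4].T, g[225,225:290:2])
Tc=np.array(env.get_calibration('wrist')['T_tool_cam'])
for zt in (172.,190.): # tool z of top face / underside
    print(zt,[ (r,plane([[256,r]],K,D,Tc,zt)[0,:2].round(1).tolist()) for r in (196,199,202,205)])
print(s['eef_pos'],s['opening'])
E
python3 held.py
```

```text
[[149 146 147 147 146 146 148 147 134  94  67  67  67  69  68  69  71  76
   76  75  78  77  75  76  75  77  75  74  74  75]
 [147 144 146 145 148 148 146 143 133  92  67  66  66  68  66  66  70  76
   77  76  75  78  76  75  77  76  78  77  76  76]
 [150 149 148 150 148 148 150 148 135  94  68  69  66  67  70  68  69  75
   77  75  77  78  77  76  76  77  80  75  75  76]
 [156 146 147 148 149 148 147 144 134  95  70  67  68  65  64  66  71  76
   77  76  75  77  75  78  77  78  76  75  76  75]
 [147 147 147 149 149 145 148 147 134  92  69  67  70  69  66  68  70  73
   75  78  79  76  76  79  76  76  77  77  78  73]] [148 146 147 114  41  43  45  72  76  75  75  73  76  75  75  73  75  73
  74  72  76  75  76  75 148 128  48  44  44  71 175 177 179]
172.0 [(196, [33.9, 0.4]), (199, [32.2, 0.4]), (202, [30.5, 0.4]), (205, [28.7, 0.4])]
190.0 [(196, [28.8, 0.4]), (199, [26.9, 0.4]), (202, [24.9, 0.4]), (205, [23.0, 0.4])]
[507.07436976 325.10401678 193.36491385] 0.2358873455113261
```

Request:
carry_out(
  series=[
    [0,0,0,0,0],
    [0,0,0,0,0],
    [0,0,-0.03,0,0],
    [0,0,-0.08,0,0],
    [0,0,-0.12,0,0],
    [-0.2809,0.0709,-0.12,-6.9,0],
    [-0.2809,0.0709,-0.12,-6.9,0],
    [-0.2809,0.0709,-0.12,-6.9,0],
    [-0.2809,0.0709,-0.12,-6.9,0],
    [-0.2809,0.0709,-0.12,-6.9,0],
    [-0.2809,0.0709,-0.12,-6.9,0],
    [-0.2809,0.0709,-0.12,-6.9,0],
    [-0.2809,0.0709,-0.12,-6.9,0],
    [-0.2809,0.0709,-0.12,-6.9,0],
  ],
)

```text
t: 6.6
eef_pos: [533.6, 37.5, 313.2]
tcp_rot: [-3.142, -0.0, 1.537]
ft_force: [0.4, 0.9, -2.2]
opening: 0.209
grip_force: 30.0
```

```bash
python3 held.py; python3 - <<'E'
from h import *
n='wrist'; im,d,K,D,T=grab(n); save(n+'4.png',im,1.5); np.savez(n+'4.npz',im=im,d=d,K=K,D=D,T=T)
E
```

```text
[[51 50 47 44 50 49 48 49 53 54 58 61 60 62 57 61 65 66 68 69 68 69 67 67
  67 68 69 68 72 72]
 [50 49 49 51 47 45 48 47 51 59 62 60 57 61 59 57 62 63 67 70 68 66 70 68
  70 69 67 66 67 66]
 [45 47 47 46 47 46 48 43 43 55 60 59 59 56 54 56 59 64 66 67 70 66 69 67
  68 66 69 64 69 66]
 [47 43 45 45 45 47 45 42 45 53 58 56 55 58 58 62 61 64 69 68 67 67 66 64
  64 67 67 66 68 69]
 [44 44 43 43 45 43 45 43 46 52 58 56 57 58 58 55 59 63 64 66 65 68 68 63
  66 66 64 63 66 65]] [148 145 148 145 141  40  41  45  66  71  69  66  70  66  68  67  67  67
  67  69  65  67  67  65  65  36  34  30  68 106  99  76  74]
172.0 [(196, [33.8, 0.5]), (199, [32.1, 0.5]), (202, [30.3, 0.5]), (205, [28.6, 0.5])]
190.0 [(196, [28.7, 0.5]), (199, [26.7, 0.5]), (202, [24.8, 0.5]), (205, [22.8, 0.5])]
[533.58225724  37.50865653 313.1793973 ] 0.20903177307475954
```

View pics/wrist4.png

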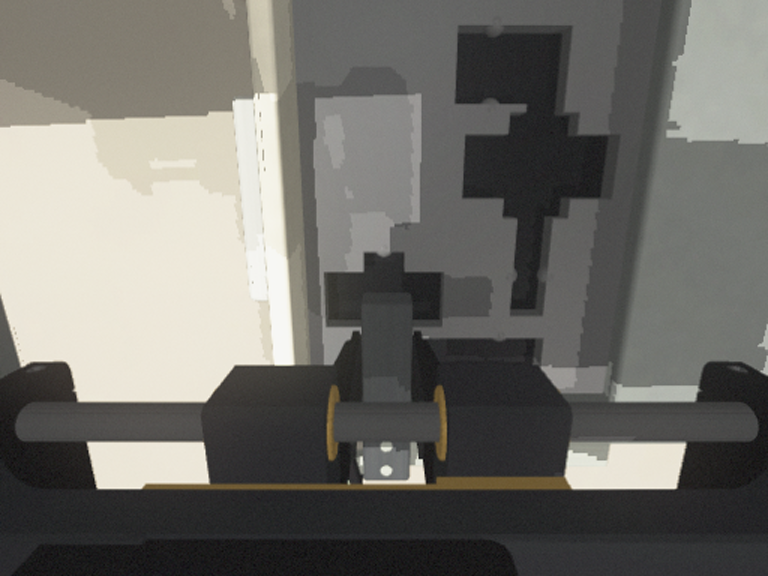

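```bash
python3 - <<'E'
from pk import *
z=np.load('wrist4.npz');im,K,D,T=z['im'],z['K'],z['D'],z['T']
g=im.max(2); print(g[165:220:6,205:300:5])
P=contour(im,K,D,T,(205,160,298,217),78); print(len(P))
o=np.array([533.5,37.8]); y=np.radians(-2)
for nm,l in dict(stock_l1=(-20,-5,20,28),stock_r=(5,20,20,28),st_hi=(-8,8,24,40),hl=(-50,-30,-13,13),hr=(30,50,-13,13),h1=(-33,-18,10,25),h2=(18,33,10,25),h3=(-33,-18,-25,-10),h4=(18,33,-25,-10)).items(): edge(P,nm,o,y,l)
P=contour(im,K,D,T,(295,10,420,215),72); c=P.round(0); print(P.min(0),P.max(0))
o=np.array([624.,111.])
for nm,l in dict(bl=(-20,-5,-85,-35),br=(5,20,-85,-35),tail=(-6,6,-100,-80),jr=(5,20,45,70),jend=(-40,0,66,80),jl=(-60,-40,38,68),jlo=(-44,-30,25,45),hl=(-60,-30,-13,13),hr=(30,60,-13,13),h1=(-36,-22,10,25),h2=(22,36,10,25),h3=(-36,-22,-25,-10),h4=(22,36,-25,-10),hs1=(-24,-14,20,28),hs2=(14,24,20,28)).items(): edge(P,nm,o,y,l)
E
```

```text
[[ 94  94 141 139 137 136 151 152 150 151 152  99 100 101  99  95  98 100
  101]
 [ 94  92 138 138 136 152 152 153  45  53  80  50  46  95  99  98  96  96
   98]
 [ 93  94 138 137 136 134 149 148  48  49  48  46  46  97  98  99  99  99
  100]
 [ 95  93 132  56  60  57  55  51  51  46  49  44  46  39  39  36  36  32
   62]
 [ 94  92 132  56  58  55  54  51  45  49  46  47  43  32  34  34  38  34
   63]
 [ 96  94 133  55  55  57  52  51  57  57  53  54  53  52  35  34  35  33
   66]
 [ 95  93 135  57  55  62  55  54  58  57  58  59  58  57  40  39  38  35
   69]
 [116  92 136  56  56  58  54  53  68  66  69  65  67  66  44  37  35  35
   74]
 [122 104 151  69  70  64  68  59  65  69  68  68  66  62  55  54  54  54
  100]
 [126 107 151 148 150 148 146 140  71  63  67  64  67  63  87  98  98  96
   98]]
1054
stock_l1 n 35 med [-12.  24.] dir deg 89.3
stock_r n 35 med [12.2 24. ] dir deg 89.9
st_hi n 71 med [ 0.1 28.9] dir deg 6.9
hl n 110 med [-36.3  -0.3] dir deg 89.7
hr n 148 med [37.9 -1. ] dir deg -85.6
h1 n 65 med [-25.5  17.2] dir deg -1.1
h2 n 65 med [25.4 18. ] dir deg 0.1
h3 n 63 med [-25.6 -16.8] dir deg 0.1
h4 n 63 med [ 25.4 -16.7] dir deg 0.1
[576.54519743  24.54350758] [670.52504267 188.14414175]
bl n 213 med [ -8.5 -59.6] dir deg -89.7
br n 227 med [ 11.8 -59.4] dir deg 90.0
tail n 51 med [ -0.1 -86.1] dir deg 0.5
jr n 136 med [11.7 57.6] dir deg -90.0
jend n 230 med [-22.9  75.6] dir deg 1.1
jl n 161 med [-48.6  53.2] dir deg -90.0
jlo n 70 med [-36.8  37.4] dir deg 4.1
hl n 124 med [-42.1   0.2] dir deg -90.0
hr n 124 med [45.8  0.3] dir deg -89.5
h1 n 66 med [-29.1  21. ] dir deg 0.4
h2 n 66 med [29.  21.3] dir deg 1.0
h3 n 64 med [-29.  -13.9] dir deg 0.2
h4 n 64 med [ 29.  -13.9] dir deg 0.1
hs1 n 60 med [-18.   22.1] dir deg 53.1
hs2 n 46 med [20.9 23.4] dir deg -80.9
```

Request:
carry_out(
  series=[
    [-0.0007,-0.0003,0.04,0,0],
    [-0.0007,-0.0003,0.065,0,0],
    [-0.0007,-0.0003,0.075,0,0],
    [-0.0007,-0.0003,0.08,0,0],
    [-0.0007,-0.0003,0.084,0,0],
    [-0.0007,-0.0003,0.088,0,0],
    [-0.0007,-0.0003,0.09,0,0],
    [-0.0007,-0.0003,0.09,0,0],
  ],
)

```text
t: 7.7
eef_pos: [533.5, 36.0, 223.3]
tcp_rot: [3.141, -0.0, 1.536]
ft_force: [2.5, 1.1, -1.9]
opening: 0.21
grip_force: 30.0
```

Request:
carry_out(
  series=[
    [0.0006,-0.0002,0.002,0,0],
    [0.0006,-0.0002,0.004,0,0],
    [0.0006,-0.0002,0.006,0,0],
    [0.0006,-0.0002,0.008,0,0],
    [0.0006,-0.0002,0.0085,0,0],
    [0.0006,-0.0002,0.0085,0,0],
  ],
)

```text
t: 8.45
eef_pos: [533.2, 36.5, 215.3]
tcp_rot: [3.141, -0.0, 1.536]
ft_force: [-0.8, 0.4, 9.5]
opening: 0.21
grip_force: 30.0
```

Request:
carry_out(
  series=[
    [0,0,0.001,0,0],
    [0,0,0.001,0,0],
  ],
)

```text
t: 8.7
eef_pos: [533.5, 36.5, 215.2]
tcp_rot: [3.139, -0.0, 1.536]
ft_force: [-1.9, 0.4, 20.5]
opening: 0.21
grip_force: 30.0
```

Request:
carry_out(
  series=[
    [0,0,0,0,0.38],
    [0,0,0,0,0.38],
    [0,0,0,0,0.38],
    [0,0,-0.03,0,0.38],
    [0,0,-0.09,0,0.38],
    [-0.06,0,-0.12,0,0.7],
    [-0.06,0,-0.12,0,0.7],
    [-0.06,0,-0.12,0,0.7],
  ],
)

```text
t: 9.7
eef_pos: [530.9, -23.5, 333.3]
tcp_rot: [-3.141, -0.0, 1.535]
ft_force: [-0.4, 0.5, 0.2]
opening: 0.637
grip_force: 0.0
```

```bash
python3 - <<'E'
from h import *
n='wrist'; im,d,K,D,T=grab(n); save(n+'5.png',im,1.5); np.savez(n+'5.npz',im=im,d=d,K=K,D=D,T=T)
E
```

```text
(no output)
```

View pics/wrist5.png

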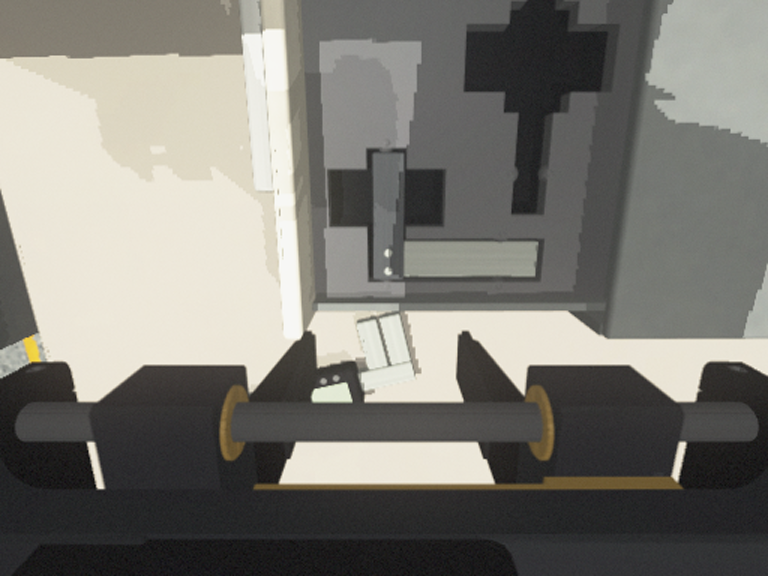

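```bash
python3 - <<'E'
from h import *
z=np.load('wrist5.npz');K,D,T,d=z['K'],z['D'],z['T'],z['d']
def dz(u,v):
    u,v=round(u),round(v); zz=float(np.median(d[v-1:v+2,u-1:u+2])); c=T[:3,3]; q=plane([[u,v]],K,D,T,0)[0]-c; ax=-T[:3,2]; return (c+q*zz/(q@ax))[2].round(1)
for n,(u,v) in dict(stockhi=(257,110),stocklo=(258,165),blade0=(280,174),bladeend=(350,174),foam=(290,150),cut=(237,135)).items(): print(n,dz(u,v))
z=np.load('wrist2.npz');im,K,D,T=z['im'],z['K'],z['D'],z['T']
print(plane(np.array([[302,334],[330,315],[275,327]])/1.5,K,D,T,18).round(1), plane(np.array([[212,350],[329,279],[366,270],[378,326]])/1.5,K,D,T,10).round(1))
E
```

```text
stockhi 39.4
stocklo 39.8
blade0 29.6
bladeend 29.6
foam 30.0
cut 21.5
[[ 484.4 -104.7   18. ]
 [ 510.6  -86.4   18. ]
 [ 460.2  -98.    18. ]] [[ 396.9 -124.1   10. ]
 [ 509.7  -55.    10. ]
 [ 543.1  -46.6   10. ]
 [ 553.6  -99.8   10. ]]
```

Request:
carry_out(
  series=[
    [-0.0972,-0.1026,0,76.6,0.8],
    [-0.0972,-0.1026,0,76.6,0.8],
    [-0.0972,-0.1026,0,76.6,0.8],
    [-0.0972,-0.1026,0,76.6,0.8],
    [-0.0972,-0.1026,0,76.6,0.8],
    [-0.0972,-0.1026,0,76.6,0.8],
    [-0.0972,-0.1026,0,76.6,0.8],
    [-0.0972,-0.1026,0,76.6,0.8],
    [-0.0972,-0.1026,0,76.6,0.8],
  ],
)

```text
t: 10.88
eef_pos: [425.2, -116.5, 333.2]
tcp_rot: [-3.141, 0.001, 0.203]
ft_force: [0.0, -0.4, -0.2]
opening: 0.801
grip_force: 0.0
```

```bash
python3 - <<'E'
from h import *
n='wrist'; im,d,K,D,T=grab(n); save(n+'6.png',im,1.5); np.savez(n+'6.npz',im=im,d=d,K=K,D=D,T=T)
E
```

```text
(no output)
```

View pics/wrist6.png

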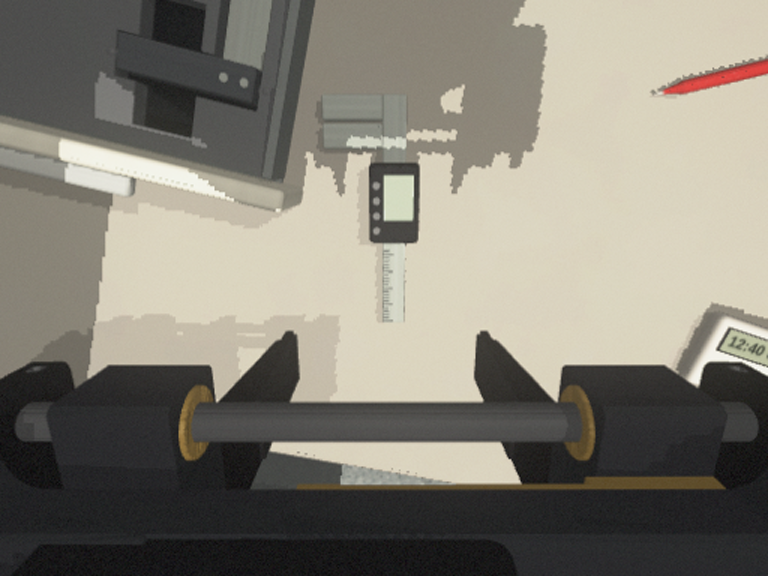

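```bash
python3 - <<'E'
from h import *
z=np.load('wrist6.npz');im,K,D,T=z['im'],z['K'],z['D'],z['T']
_,P,b,r=rect(cv2.morphologyEx((im.max(2)<85).astype(np.uint8),cv2.MORPH_CLOSE,np.ones((5,5))),(240,100,288,170),K,D,T,18); print(r,b.round(1).tolist())
E
```

```text
((481.8461608886719, -108.92953491210938), (51.70344161987305, 32.69715881347656), 11.70319938659668) [[453.20001220703125, -98.19999694824219], [459.79998779296875, -130.1999969482422], [510.5, -119.69999694824219], [503.79998779296875, -87.69999694824219]]
```

Request:
carry_out(
  series=[
    [0.057,0.004,0.03,0,0.65],
    [0.057,0.004,0.07,0,0.65],
    [0.057,0.004,0.1,0,0.65],
    [0.057,0.004,0.125,0,0.65],
    [0.057,0.004,0.135,0,0.65],
    [0.057,0.004,0.1395,0,0.65],
    [0.057,0.004,0.1395,0,0.65],
    [0.057,0.004,0.1395,0,0],
    [0.057,0.004,0.1395,0,0],
    [0.057,0.004,0.1395,0,0],
    [0.057,0.004,0.1395,0,0],
    [0.057,0.004,0.1395,0,0],
  ],
)

```text
t: 12.42
eef_pos: [481.9, -109.7, 194.4]
tcp_rot: [3.141, -0.0, 0.199]
ft_force: [-0.5, -0.4, 5.6]
opening: 0.357
grip_force: 30.0
```

```bash
python3 - <<'E'
from h import *
s=env.state();n='wrist'; im,d,K,D,T=grab(n); save(n+'7.png',im,1.5); np.savez(n+'7.npz',im=im,d=d,K=K,D=D,T=T); print(s['eef_pos'],s['tcp_rot'],s['opening'],s['grip_force'])
E
```

```text
[ 481.85047575 -109.65344831  194.43887763] [ 3.14145976e+00 -3.43556531e-04  1.99105258e-01] 0.35738632185190766 29.99811351299286
```

View pics/wrist7.png

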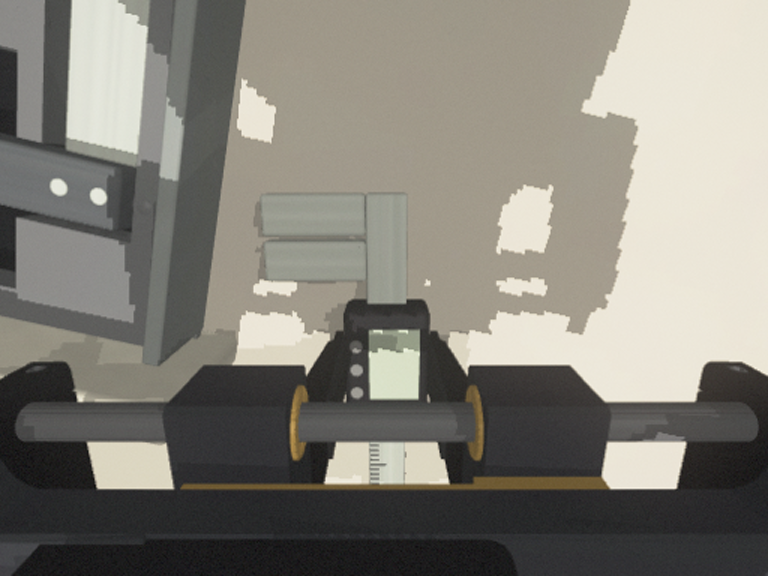

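```bash
python3 - <<'E'
from h import *
z=np.load('wrist7.npz');im,K,D=z['im'],z['K'],z['D']; g=im.max(2).astype(int); print(g[122:136,250],g[196:216,257]); print(g[150,235:280],g[133:160,225:232:3].T)
Tc=np.array(env.get_calibration('wrist')['T_tool_cam'])
print([plane([[255,r]],K,D,Tc,184.4)[0,:2].round(1).tolist() for r in (128,129,130,131)]); print([plane([[c,150]],K,D,Tc,184.4)[0,:2].round(1).tolist() for c in (244,245,271,272)])
print(plane([[174,140],[243,140]],K,D,Tc,184.4).round(1),[plane([[255,r]],K,D,Tc,176.4)[0,:2].round(1).tolist() for r in (202,208)],[plane([[255,r]],K,D,Tc,184.4)[0,:2].round(1).tolist() for r in (200,202)])
E
```

```text
[160 162 159 161 159 161 135 137 152 156 158 157 160 160] [158 156 156 157 155 156 107  57  48  49  50  50  50  53  59  67  67  67
  68  69]
[154 153 152 154 154 152 151 143 118 134 153 156 157 156 160 158 158 157
 157 159 157 160 158 159 160 161 159 155 152 154 156 156 158 159 160 158
 147 160 161 159 161 159 162 159 159] [[158 158 156 157 154 153 154 156 155 160 159 161 160 157 156 155 155 153
  155 155 153 152 149 133 123 123 114]
 [158 158 157 153 157 156 154 156 158 159 159 158 157 157 154 157 155 154
  155 154 155 151 147 136 122 123 113]
 [160 157 155 157 156 155 155 157 157 158 158 160 157 157 157 154 153 153
  154 158 155 152 145 136 121 123 110]]
[[70.4, -1.9], [69.8, -1.9], [69.3, -1.9], [68.7, -1.9]]
[[58.1, -8.2], [58.1, -7.6], [58.1, 7.2], [58.1, 7.8]]
[[ 63.7 -47.8 184.4]
 [ 63.7  -8.7 184.4]] [[29.5, -1.9], [25.9, -1.9]] [[28.3, -1.9], [27.1, -1.9]]
```

Request:
carry_out(
  series=[
    [0,0,-0.03,0,0],
    [0,0,-0.08,0,0],
    [0,0,-0.12,0,0],
    [0.1852,-0.1914,-0.12,-76.6,0],
    [0.1852,-0.1914,-0.12,-76.6,0],
    [0.1852,-0.1914,-0.12,-76.6,0],
    [0.1852,-0.1914,-0.12,-76.6,0],
    [0.1852,-0.1914,-0.12,-76.6,0],
    [0.1852,-0.1914,-0.12,-76.6,0],
    [0.1852,-0.1914,-0.12,-76.6,0],
    [0.1852,-0.1914,-0.12,-76.6,0],
    [0.1852,-0.1914,-0.12,-76.6,0],
    [0.1852,-0.1914,-0.12,-76.6,0],
  ],
)

```text
t: 14.1
eef_pos: [625.5, 114.5, 314.2]
tcp_rot: [-3.141, -0.0, 1.533]
ft_force: [-0.5, 0.6, -2.0]
opening: 0.353
grip_force: 30.0
```

```bash
python3 - <<'E'
from pk import *
s=env.state();n='wrist'; im,d,K,D,T=grab(n); save(n+'8.png',im,1.5); np.savez(n+'8.npz',im=im,d=d,K=K,D=D,T=T); print(s['eef_pos'],s['tcp_rot'],s['opening'],s['grip_force'])
g=im.max(2).astype(int); print(g[122:136,250],g[196:216,257]);print(g[150,235:280])
z=np.load('wrist5.npz');im,K,D,T=z['im'],z['K'],z['D'],z['T']
P=contour(im,K,D,T,(300,0,418,146),78); o=np.array([625.8,114.5])
for nm,l in dict(bl=(-20,-5,-85,-35),br=(5,20,-85,-35),tail=(-6,6,-100,-80),hl=(-60,-30,-13,13),hr=(30,60,-13,13),h1=(-36,-22,10,25),h2=(22,36,10,25),h3=(-36,-22,-25,-10),h4=(22,36,-25,-10)).items(): edge(P,nm,o,np.radians(-2),l)
E
```

```text
[625.49309082 114.51325473 314.17084442] [-3.14146918e+00 -7.87176379e-05  1.53341647e+00] 0.35299089874703016 29.996210038661957
[ 41  40  39  39  41  43  72 110 125 128 129 128 128 132] [128 127 126 124 128 126  90  48  42  40  38  40  43  40  40  39  43  39
  43  38]
[124 125 125 125 122 123 122 114  98 115 124 125 124 127 128 128 127 125
 129 128 126 127 129 127 130 130 130 126 125 124 126 127 127 128 132 119
 102  79  85  99  99 100  98  98 101]
bl n 226 med [ -9.5 -59.5] dir deg -89.9
br n 231 med [ 11.3 -60.2] dir deg -89.9
tail n 50 med [ -0.  -89.9] dir deg 0.0
hl n 131 med [-43.    0.2] dir deg -89.8
hr n 145 med [45.6  1.5] dir deg -89.6
h1 n 65 med [-28.9  17.6] dir deg 0.9
h2 n 65 med [29.1 17.9] dir deg 0.1
h3 n 63 med [-29.1 -17.9] dir deg 0.0
h4 n 63 med [ 28.9 -18.1] dir deg 0.1
```

```bash
python3 - <<'E'
from h import *
z=np.load('wrist8.npz');im,K,D,T=z['im'],z['K'],z['D'],z['T']; g=im.max(2).astype(np.float32)
o=np.array([625.8,114.5]);c,s=np.cos(np.radians(-2)),np.sin(np.radians(-2))
def prof(L):
    L=np.array(L,float); W=np.c_[o+L@np.array([[c,s],[-s,c]]),np.full(len(L),36)]; u=proj(W,K,D,T).astype(np.float32)
    return u[0].round(0),u[-1].round(0),cv2.remap(g,u[:,0].copy(),u[:,1].copy(),cv2.INTER_LINEAR).ravel().astype(int)
for y in (12,14,16): 
    print(y,'L -54..-36',*prof([(x,y) for x in range(-54,-35)])); print(y,'R 36..54',*prof([(x,y) for x in range(36,55)]))
for x in (-36,-32,32,38): print(x,'y 10..26',*prof([(x,y) for y in range(10,27)]))
for x in (-30,-10,5): print(x,'y 64..80',*prof([(x,y) for y in range(64,81)]))
E
```

```text
12 L -54..-36 [198. 187.] [218. 187.] [132 132 132 132 132 132 131 131 131 131 119 100  77  75  68  66  65  65
  65]
12 R 36..54 [295. 187.] [314. 187.] [36 33 33 33 36 37 38 51 62 70 78 80 78 80 77 80 78 84 96]
14 L -54..-36 [198. 185.] [217. 185.] [120 121 121 122 121 121 121 122 121 120 121 120 120 119 120 119 119 120
 121]
14 R 36..54 [295. 185.] [314. 185.] [35 38 38 35 35 37 40 53 61 70 77 79 80 80 79 75 75 83 94]
16 L -54..-36 [198. 183.] [217. 183.] [124 125 125 125 125 124 124 125 125 124 124 125 125 124 124 122 124 124
 126]
16 R 36..54 [295. 183.] [314. 183.] [38 39 35 37 36 33 38 55 63 72 79 80 79 80 79 79 79 84 97]
-36 y 10..26 [218. 189.] [217. 173.] [ 42  44  65 103 121 123 126 124 124 124 123 124 125 126 127 127 126]
-32 y 10..26 [222. 189.] [221. 173.] [ 49  52  69 103 119 122 125 123 123 123 123 123 127 128 127 126 126]
32 y 10..26 [291. 189.] [291. 172.] [34 33 36 37 37 38 38 34 70 98 98 99 99 99 99 98 98]
38 y 10..26 [297. 189.] [298. 172.] [35 37 33 36 38 39 35 38 56 79 79 78 78 78 79 79 78]
-30 y 64..80 [222. 130.] [221. 111.] [122 102  54  40  46  58  67  74  74  79  79  80  81  84  84  83  83]
-10 y 64..80 [245. 130.] [244. 111.] [119  95  53  41  43  42  39  40  48  72  83  85  85  83  84  85  84]
5 y 64..80 [262. 130.] [262. 111.] [122 106  62  39  40  41  40  41  52  76  84  81  84  81  83  84  83]
```

Request:
carry_out(
  series=[
    [0.0002,0.0006,0.04,0,0],
    [0.0002,0.0006,0.065,0,0],
    [0.0002,0.0006,0.075,0,0],
    [0.0002,0.0006,0.08,0,0],
    [0.0002,0.0006,0.084,0,0],
    [0.0002,0.0006,0.088,0,0],
    [0.0002,0.0006,0.09,0,0],
    [0.0002,0.0006,0.09,0,0],
  ],
)

```text
t: 15.15
eef_pos: [626.1, 114.8, 224.2]
tcp_rot: [3.142, -0.0, 1.536]
ft_force: [0.2, 0.5, -2.3]
opening: 0.359
grip_force: 30.0
```

Request:
carry_out(
  series=[
    [0,0,0.002,0,0],
    [0,0,0.004,0,0],
    [0,0,0.006,0,0],
    [0,0,0.008,0,0],
    [0,0,0.0085,0,0],
    [0,0,0.009,0,0],
    [0,0,0.009,0,0],
  ],
)

```text
t: 16.02
eef_pos: [626.4, 114.8, 216.4]
tcp_rot: [3.14, -0.0, 1.536]
ft_force: [-1.6, -0.3, 11.6]
opening: 0.354
grip_force: 30.0
```

Request:
carry_out(
  series=[
    [0,0,0.001,0,0],
    [0,0,0.001,0,0],
    [0,0,0.001,0,0.52],
    [0,0,0.001,0,0.52],
    [0,0,0.001,0,0.52],
    [0,0,-0.03,0,0.52],
    [0,0,-0.09,0,0.52],
    [-0.12,-0.06,-0.15,0,0.52],
    [-0.12,-0.06,-0.15,0,0.52],
    [-0.12,-0.06,-0.15,0,0.52],
    [-0.12,-0.06,-0.15,0,0.52],
  ],
)

```text
t: 17.4
eef_pos: [561.9, -3.8, 365.7]
tcp_rot: [3.141, -0.0, 1.534]
ft_force: [0.6, 0.1, -1.4]
opening: 0.516
grip_force: 0.0
```

```bash
python3 - <<'E'
from pk import *
im,d,K,D,T=grab('wrist'); np.savez('wrist9.npz',im=im,d=d,K=K,D=D,T=T)
def hz(o,L):
    c,s=np.cos(np.radians(-2)),np.sin(np.radians(-2)); out=[]
    for l in L:
        w=np.r_[o+np.array([[c,-s],[s,c]])@l[:2],l[2]]; u,v=proj(w,K,D,T)[0].round().astype(int)
        if not(1<u<510 and 1<v<382): out.append(None); continue
        zz=float(np.median(d[v-1:v+2,u-1:u+2])); q=w-T[:3,3]; out.append((u,v,round(float((T[:3,3]+q*zz/(q@-T[:3,2]))[2]),1)))
    return out
print('cal housing',hz([626,114.7],[(10,20,40),(-10,20,40),(10,-20,40),(-10,-20,40)]),'beam',hz([626,114.7],[(0,-80,32),(0,-40,32),(0,65,32),(-40,45,32),(-40,62,32)]))
print('sq',hz([533.4,38],[(0,20,40),(0,-45,40),(20,-40,30),(95,-40,30)]),'foam',hz([533.4,38],[(50,-10,36),(50,40,36)]))
E
```

```text
cal housing [(np.int64(327), np.int64(47), 39.9), (np.int64(307), np.int64(47), 39.7), (np.int64(325), np.int64(90), 39.8), (np.int64(305), np.int64(90), 40.1)] beam [(np.int64(311), np.int64(149), 32.2), (np.int64(313), np.int64(111), 31.5), None, (np.int64(276), np.int64(20), 32.5), None]
sq [(np.int64(227), np.int64(131), 39.2), (np.int64(229), np.int64(191), 39.3), (np.int64(247), np.int64(185), 29.7), (np.int64(313), np.int64(184), 29.8)] foam [(np.int64(274), np.int64(159), 35.3), (np.int64(275), np.int64(111), 35.6)]
```

Request:
carry_out(
  series=[
    [0.0975,-0.1456,0,0,0],
    [0.0975,-0.1456,0,0,0],
    [0.0975,-0.1456,0,0,0],
    [0.0975,-0.1456,0,0,0],
    [0.0975,-0.1456,0.05,0,0],
    [0.0975,-0.1456,0.1,0,0],
    [0.0975,-0.1456,0.136,0,0],
    [0.0975,-0.1456,0.136,0,0],
    [0.0975,-0.1456,0.136,0,0],
  ],
)

```text
t: 18.58
eef_pos: [420.6, 99.7, 229.7]
tcp_rot: [3.141, -0.0, 1.536]
ft_force: [-0.9, 0.2, -0.2]
opening: 0.002
grip_force: 0.0
```

Request:
carry_out(
  series=[
    [0,0.012,0,0,0],
    [0,0.022,0,0,0],
    [0,0.03,0,0,0],
    [0,0.038,0,0,0],
    [0,0.048,0,0,0],
    [0,0.058,0,0,0],
    [0,0.068,0,0,0],
    [0,0.08,0,0,0],
    [0,0.092,0,0,0],
    [0,0.104,0,0,0],
    [0,0.116,0,0,0],
    [0,0.128,0,0,0],
    [0,0.14,0,0,0],
    [0,0.152,0,0,0],
    [0,0.164,0,0,0],
    [0,0.174,0,0,0],
    [0,0.182,0,0,0],
    [0,0.188,0,0,0],
    [0,0.19,0,0,0],
    [0,0.19,0,0,0],
  ],
)

```text
t: 21.08
eef_pos: [609.9, 92.8, 229.2]
tcp_rot: [3.141, -0.0, 1.536]
ft_force: [-0.1, 0.8, -0.2]
opening: 0.004
grip_force: 0.0
```

Request:
carry_out(
  series=[
    [0,0.003,0,0,0],
    [0,0.006,0,0,0],
    [0,0.009,0,0,0],
    [0,0.012,0,0,0],
  ],
)

```text
t: 21.58
eef_pos: [621.9, 92.4, 229.2]
tcp_rot: [-3.141, -0.0, 1.536]
ft_force: [-3.8, -0.7, 1.1]
opening: 0.004
grip_force: 1.6
```

```bash
python3 - <<'E'
from h import *
z=np.load('top0.npz');im0=z['im']
im,d,K,D,T=grab('top')
# white drawer front in top view: profile along x at y=200 and y=-20, z=60
for y in (200,-20):
    u=proj([[x,y,62] for x in range(440,700,4)],K,D,T).astype(np.float32)
    for I in (im0,im): print(y,cv2.remap(I.max(2),u[:,0].copy(),u[:,1].copy(),1).ravel().tolist())
E
```

```text
200 [187, 179, 169, 168, 168, 168, 164, 161, 202, 227, 210, 134, 77, 72, 92, 109, 111, 109, 111, 110, 110, 111, 111, 110, 111, 111, 110, 109, 110, 110, 110, 110, 109, 110, 110, 110, 110, 110, 110, 111, 110, 110, 110, 109, 109, 110, 110, 108, 110, 109, 109, 109, 109, 109, 105, 99, 96, 96, 101, 118, 130, 131, 130, 130, 132]
200 [85, 82, 80, 75, 72, 69, 64, 58, 58, 57, 59, 60, 60, 59, 60, 60, 58, 60, 60, 60, 58, 59, 59, 61, 64, 66, 64, 65, 65, 65, 65, 64, 64, 63, 62, 61, 60, 59, 57, 56, 58, 66, 73, 75, 77, 99, 113, 112, 108, 107, 104, 101, 97, 92, 87, 81, 79, 79, 79, 78, 80, 79, 79, 79, 82]
-20 [178, 168, 169, 169, 166, 160, 188, 224, 228, 176, 74, 76, 101, 113, 115, 114, 114, 114, 110, 102, 101, 104, 100, 93, 88, 83, 78, 78, 77, 74, 73, 75, 75, 72, 70, 71, 71, 67, 65, 77, 78, 66, 55, 54, 53, 50, 71, 99, 110, 111, 111, 111, 110, 103, 97, 96, 99, 125, 139, 138, 138, 137, 135, 135, 136]
-20 [207, 208, 209, 209, 209, 209, 209, 209, 209, 208, 208, 207, 206, 206, 207, 208, 207, 208, 207, 207, 208, 208, 207, 207, 207, 206, 207, 208, 208, 208, 208, 208, 209, 209, 208, 208, 207, 206, 207, 206, 201, 189, 184, 184, 183, 182, 176, 162, 156, 178, 226, 240, 219, 135, 74, 96, 109, 139, 152, 151, 151, 150, 148, 149, 149]
```

Request:
carry_out(
  series=[
    [0,0.003,0,0,0],
    [0,0.006,0,0,0],
    [0,0.009,0,0,0],
    [0,0.011,0,0,0],
    [0,0.013,0,0,0],
  ],
)

```text
t: 22.25
eef_pos: [634.9, 91.9, 229.2]
tcp_rot: [-3.142, -0.0, 1.536]
ft_force: [-3.0, 0.2, 0.8]
opening: 0.004
grip_force: 1.6
```

Request:
carry_out(
  series=[
    [0,0.002,0,0,0],
    [0,0.004,0,0,0],
    [0,0.005,0,0,0],
  ],
)

```text
t: 22.62
eef_pos: [637.9, 91.9, 229.1]
tcp_rot: [-3.133, 0.0, 1.536]
ft_force: [-22.9, -1.3, 14.9]
opening: 0.005
grip_force: 11.9
```

Request:
carry_out(
  series=[
    [0,-0.01,0,0,0],
    [0,-0.05,0,0,0],
    [0,-0.08,0,0,0],
    [0,-0.08,-0.05,0,0],
    [0,-0.08,-0.1,0,0],
    [0,-0.2,-0.15,0,0],
    [0,-0.2,-0.15,0,0],
    [0,-0.2,-0.15,0,0],
    [0,-0.2,-0.15,0,0],
  ],
)

```text
t: 23.75
eef_pos: [440.3, 98.8, 379.8]
tcp_rot: [3.139, -0.0, 1.536]
ft_force: [1.2, 0.5, 0.2]
opening: 0.004
grip_force: 0.0
```

```bash
python3 - <<'E'
from h import *
im,d,K,D,T=grab('top')
for y in (200,-20):
    u=proj([[x,y,62] for x in range(600,700,4)],K,D,T).astype(np.float32)
    print(y,cv2.remap(im.max(2),u[:,0].copy(),u[:,1].copy(),1).ravel().tolist())
s=env.state();print(s['ft_force'],s['eef_pos'])
E
```

```text
200 [191, 193, 192, 192, 192, 192, 179, 170, 169, 170, 171, 169, 158, 146, 147, 184, 225, 227, 187, 140, 134, 134, 133, 133, 134]
-20 [193, 194, 194, 193, 185, 174, 171, 170, 171, 172, 160, 147, 149, 194, 227, 224, 175, 138, 143, 142, 142, 140, 139, 139, 140]
[ 1.81562104  0.39903917 -0.41134532] [440.73125429  98.72440232 379.2931201 ]
```

The white front now lies directly against the grey box with no dark gap, so the drawer is shut.

```bash
python3 -c "
from cell import env; print(env.job_done())"
```

```text
the job is handed in; nothing more can be done
None
```

The caliper and the steel square are pressed flat into their cutouts and the drawer is pushed shut to its end stop. The depth readings showed both tools at seated height before I closed it. I handed the job in at about 24 s; no verdict was returned.

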